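# Weight the flasks for the water bath

## Robot

A 6-joint arm with a two-finger parallel gripper is mounted at the origin on the work surface. World frame = base frame: x ahead of the robot, y to its left, z up, the work surface at z = 0. Lengths are in m, angles in rad, forces in N, time in s.
With the tool pointing down it reaches from about 0.3 to 0.85 m from the base axis. Payload 5.4 kg.
Tool frame: the origin (TCP) lies on the front face of the gripper's body, between the roots of the fingers; the fingertips stand 73 mm ahead of it and the grasp point (between the pads) lies 54 mm ahead of it; z points along the fingers, y is the line along which they close (so a half turn about z gives the same grasp; the last joint's range is limited). The gripper opens to 85 mm and grips with 20 to 120 N. Pads are 22 mm wide; open, the fingers measure 114 mm over their backs; the gripper's body (76 mm by 85 mm) begins 54 mm behind the grasp point. The pads swing forward as they close: fully open they stand 13 mm farther back than shut.
Start: joints at [-1.462, 0.158, 1.597, -0, 1.386, -0.21], TCP at [0.18, -0.546, 0.304] pointing down, gripper open.
Joint ranges: [-2.91, 2.91], [-0.94, 2.29], [0.18, 2.7], [-1.29, 4.43], [0.17, 2.64], [-3, 3]. Speed limits (rad/s): [2.57, 2.57, 3.14, 3.14, 3.14, 3.14].

## Interface

Orientations are given as a rotation vector (axis times angle).
In Python, from station import robot gives the robot as it stands.
- The arm moves only by the tool servo_tool, never from a script. Its argument "motion" is a list of rows, each a list of 2 entries, a list of its own where there are three numbers: the shift along the tool's x, y, z in m, then the turn, a rotation vector about the tool's x, y, z in degrees. In form: [[[tx, ty, tz], [rx, ry, rz]], ...]. A call has exactly 8 rows; each row shifts and turns the commanded pose from where the row before left it, along the tool's axes as they then stand; what a row does not reach is not made up. A row lasts 1/12 s, in which the tool goes at most 41.7 mm and 7.16 degrees, less where a joint would pass 70% of its speed; a pose out of reach is approached as far as the arm can. A call with a gripper value outside its range is refused whole. "fingers" is the closure in counts, from 0 (fully open) to 255 (shut), set as the call begins (left out, the last holds). The fingers move at their own pace and stop on an object; the grip force is fixed at half the most. Time passes only in rows, so rows that do not move let the fingers close, or fill a call up. It gives the time, the measured TCP pose, the force, the opening and the grip force at its end, in the units of the state.
- robot.get_state(): the state, without advancing time (a new reading comes with each control period).
- robot.get_image(name): name is "scene" or "top" or "wrist"; returns a dict with "color" (480x640x3 uint8, red, green, blue), "intrinsics" (3x3 intrinsics, pixels), "origin" and "rotation" of the camera in the world. Camera axes: x right, y down, z forward; pixel columns grow to the right and rows downward; lengths in m; the calibration is good to about 2 mm. A picture is of the moment at which its call begins. There is no depth.
- robot.finish_job(): hands the job in; it is judged then, once.
The state is a dict: "t": time; "joint_pos": joint angles; "qd": joint speeds; "tau": joint torques, N m; "tcp_pos": TCP position; "tool_rot": TCP orientation; "contact_force": force on the tool from outside, world axes, zero at the start; "wrist_torque": the same for the moment, N m; "gripper_width": opening from 0.0 (shut) to 1.0 (fully open); "grasp_force": force on a finger pad.
Only numpy, scipy, OpenCV 4.12 (cv2) and the standard library are available. Lean on these libraries where they do the work, as an engineer would, in place of code of your own. Each camera call takes 0.05 s, during which the arm holds its last target. There are 200 camera calls.

## Task

The three conical flasks are going into the water bath and would float: slip the black ring weight of its size over the neck of each flask - largest ring on the largest flask, middle on the middle, smallest on the smallest - lowering it gently, not dropping it, until it sits level on the flask's sloping shoulder. Leave the flasks standing upright where they are, and leave the cork ring, the beaker and the yellow-capped bottle alone.

Things in the scene. Friction and masses are not known exactly. Their poses are not given: they have to be found in the camera images.
- flask_large: Large conical flask, clear glass, empty, about 150 g, loose and upright: 85 mm across at 10 mm up, tapering straight to a neck 34 mm across from 106 mm up, lip 37 mm, 140 mm tall. Origin: centre of its underside, z up its axis. Its ring, lowered level over the neck, comes to rest on the slope with the ring's underside about 79 mm above the flask's.
- flask_medium: Medium conical flask, clear glass, empty, about 90 g, loose and upright: 64 mm across at 9 mm up, tapering straight to a neck 22 mm across from 77 mm up, lip 27 mm, 105 mm tall. Origin: centre of its underside, z up its axis. Its ring, lowered level over the neck, comes to rest on the slope with the ring's underside about 45 mm above the flask's.
- flask_small: Small conical flask, clear glass, empty, about 60 g, loose and upright: 51 mm across at 8 mm up, tapering straight to a neck 21 mm across from 60 mm up, lip 25 mm, 88 mm tall. Origin: centre of its underside, z up its axis. Its ring, lowered level over the neck, comes to rest on the slope with the ring's underside about 36 mm above the flask's.
- ring_large: Large ring weight: coated lead, black, lying flat, 65 mm outside, 47.6 mm hole, 18 mm high, about 330 g; the three differ only in size. Origin: centre of its underside, z up its axis; yaw has no meaning. Grip from above across the outside with the fingertips only 8 to 10 mm down over its top, so that the neck has room between the fingers.
- ring_medium: Medium ring weight: coated lead, black, lying flat, 58 mm outside, 41 mm hole, 16 mm high, about 230 g; the three differ only in size. Origin: centre of its underside, z up its axis; yaw has no meaning. Grip from above across the outside with the fingertips only 8 to 10 mm down over its top, so that the neck has room between the fingers.
- ring_small: Small ring weight: coated lead, black, lying flat, 48 mm outside, 34.4 mm hole, 15 mm high, about 140 g; the three differ only in size. Origin: centre of its underside, z up its axis; yaw has no meaning. Grip from above across the outside with the fingertips only 8 to 10 mm down over its top, so that the neck has room between the fingers.
- cork_ring: Bystander, leave alone: light brown cork support ring lying flat, 80 mm outside, 48 mm hole, 30 mm high. Origin: centre of its underside.
- beaker: Bystander, leave alone: empty straight-sided clear glass beaker with white graduation marks, 70 mm across (75 mm at the lip), 95 mm tall. Origin: centre of its underside.
- sample_bottle: Bystander, leave alone: small clear plastic bottle with a paper band and a yellow screw cap, 53 mm across, 120 mm tall. Origin: centre of its underside.
Not all that is in view belongs to the job. Leave any green or white look-alike of the ring_large alone.

How it is judged:
At the end, for the whole second after the job is handed in: Each ring lies around the flask of its size: centred within 8 mm, within 8 mm of its stated resting height, level within 0.15 rad. Flasks upright (0.08 rad) on the bench, within 50 mm of their start; bystanders within 30 mm of theirs. All at rest (horizontal distance between ring_large and flask_large below 0.008 m and z of ring_large in the frame of flask_large between 0.071 and 0.087 m and angle between each of ring_large, ring_medium, ring_small's own z axis and vertical below 0.15 rad and angle between each of flask_large, flask_medium, flask_small's own z axis and vertical below 0.08 rad and height (world z) of each of flask_large, flask_medium, flask_small below 0.006 m and distance of each of flask_large, flask_medium, flask_small from where it was at the start of the episode below 0.05 m and linear speed of each of ring_large, flask_large, ring_medium, flask_medium, ring_small, flask_small below 0.02 m/s and horizontal distance between ring_medium and flask_medium below 0.008 m and z of ring_medium in the frame of flask_medium between 0.037 and 0.053 m and horizontal distance between ring_small and flask_small below 0.008 m and z of ring_small in the frame of flask_small between 0.028 and 0.044 m and distance of each of cork_ring, beaker, sample_bottle from where it was at the start of the episode below 0.03 m); the robot touches nothing.
It fails at once if the cork ring, the beaker or the sample bottle is disturbed (moved more than 30 mm or tipped over) (distance of any of cork_ring, beaker, sample_bottle from where it was at the start of the episode above 0.03 m or angle between any of cork_ring, beaker, sample_bottle's own z axis and vertical above 0.5 rad).
It fails at once if a flask is tipped (angle between any of flask_large, flask_medium, flask_small's own z axis and vertical above 0.4 rad).
It fails at once if a ring weight is dropped or rammed onto a flask (more than 120, 100 or 80 N for the large, medium or small ring) (contact force between ring_large and flask_large above 120 N or contact force between ring_large and flask_medium above 120 N or contact force between ring_large and flask_small above 120 N or contact force between ring_medium and flask_large above 100 N or contact force between ring_medium and flask_medium above 100 N or contact force between ring_medium and flask_small above 100 N or contact force between ring_small and flask_large above 80 N or contact force between ring_small and flask_medium above 80 N or contact force between ring_small and flask_small above 80 N).
It also fails if it takes over 112 s, if anything falls off the work surface, if the arm or the gripper's body presses on something with over 40 N, if the wrist force passes 120 N, or if a joint passes its speed limit or range.

## Working session

There is one attempt and no reset: what is moved stays moved. The work goes in short steps, Python scripts to look and compute and a tool call to move; the robot and the scene stay as the last step left them, time stands still between calls to the robot, and variables do not carry over. Pictures are saved under pics/ and viewed, at most 15 in all, crops included, and the job is handed in when it is done.

Besides the shell and the picture viewer there is one more tool, called after "Emit:" in YAML: its name, and indented under it one key for each argument. servo_tool: Moves the arm, as the interface text tells. Its arguments: {"type":"object","properties":{"motion":{"type":"array"},"fingers":{"type":"number"}},"required":["motion"]}

```bash
mkdir -p pics; ls
python3 - <<'E'
from station import robot
import cv2,numpy as np
print(robot.get_state())
for n in("top","scene"):
    im=robot.get_image(n); cv2.imwrite(f"pics/{n}0.png",im["color"][:,:,::-1]); print(n,im["intrinsics"],im["origin"],im["rotation"])
E
```

```text
pics
{'t': 0.0, 'joint_pos': array([-1.46212309e+00,  1.59056410e-01,  1.59825493e+00, -8.75058530e-06,
        1.38621263e+00, -2.10136406e-01]), 'qd': array([-1.52691644e-03, -2.71653736e-03, -2.21187914e-04, -4.78402699e-04,
       -8.89132578e-04, -7.44130359e-05]), 'tau': array([ 4.41209031e-04, -3.95995009e+01, -3.31430840e+01, -2.06940335e-04,
        8.36568244e-03, -2.73185293e-06]), 'tcp_pos': array([ 0.18013117, -0.54555461,  0.30290127]), 'tool_rot': array([-3.09985811e+00, -4.98363161e-01, -1.40260220e-04]), 'contact_force': array([-0.59474377,  0.01572769,  0.10455395]), 'wrist_torque': array([-0.0009097 ,  0.04041126, -0.0284811 ]), 'grasp_force': 0.0, 'gripper_width': 0.9944771214441924}
top [[438.30880309   0.         326.78013629]
 [  0.         438.30880309 239.87468081]
 [  0.           0.           1.        ]] [ 0.4926249  -0.00841413  1.04439112] [-2.21199466  2.14854051 -0.03540596]
scene [[486.48054457   0.         326.61065644]
 [  0.         486.48054457 243.19565879]
 [  0.           0.           1.        ]] [ 1.17544175 -0.00497317  0.69218727] [-1.78657489 -1.76932919  0.69793203]
```

View pics/top0.png

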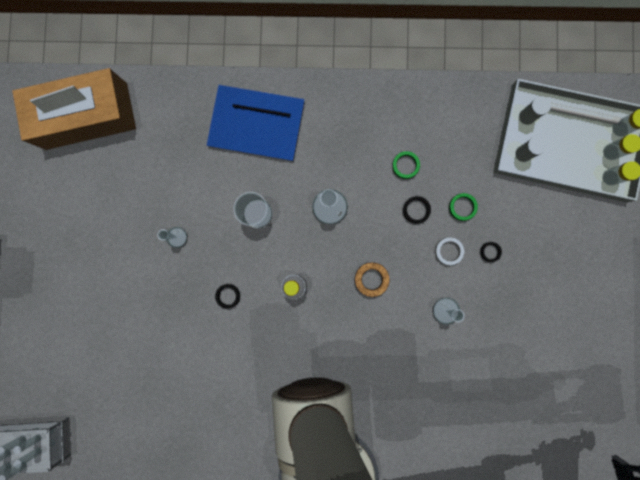

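View pics/scene0.png

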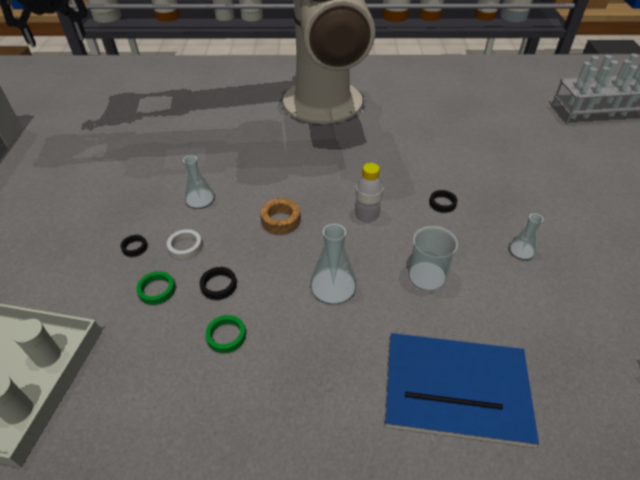

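The top view shows three black rings near (417,210), (228,296) and (490,252), and flasks near (330,207), (446,311) and (177,238). I'll enlarge them.

```bash
cat > h.py <<'E'
import numpy as np, cv2
from scipy.spatial.transform import Rotation as R
def ray(im,u,v,z):
    K=np.array(im["intrinsics"]); r=np.array(im["rotation"]); 
    M=R.from_rotvec(r).as_matrix() if r.size==3 else r
    d=M@np.linalg.inv(K)@[u,v,1]; o=np.array(im["origin"]); return o+d*(z-o[2])/d[2]
def proj(im,p):
    K=np.array(im["intrinsics"]); M=R.from_rotvec(im["rotation"]).as_matrix()
    q=K@M.T@(np.array(p)-im["origin"]); return q[:2]/q[2]
E
python3 - <<'E'
from station import robot
from h import *
im=robot.get_image("top"); c=im["color"]
tiles=[]
for (u,v) in [(330,207),(446,311),(177,238),(417,210),(228,296),(490,252)]:
    tiles.append(cv2.resize(np.ascontiguousarray(c[v-26:v+26,u-26:u+26,::-1]),(260,260),interpolation=cv2.INTER_CUBIC))
cv2.imwrite("pics/tiles.png",np.vstack([np.hstack(tiles[:3]),np.hstack(tiles[3:])]))
g=c.max(2).astype(float)
for (u,v) in [(417,210),(228,296),(490,252)]:
    s=c[v-22:v+22,u-22:u+22].max(2)<45
    ys,xs=np.nonzero(s); n=s.sum()
    cu,cv_=u-22+(xs.min()+xs.max())/2,v-22+(ys.min()+ys.max())/2
    print(n,np.ptp(xs)+1,np.ptp(ys)+1,cu,cv_,u-22+xs.mean(),v-22+ys.mean(),ray(im,cu,cv_,0.012))
E
```

```text
266 27 27 416.0 210.0 416.4473684210526 209.73684210526315 [ 0.62770674 -0.19039631  0.012     ]
221 24 23 227.5 296.0 227.29864253393666 295.90497737556564 [0.41220731 0.24770003 0.012     ]
159 21 20 490.0 251.5 490.50314465408803 251.77358490566039 [ 0.53485494 -0.36416127  0.012     ]
```

View pics/tiles.png

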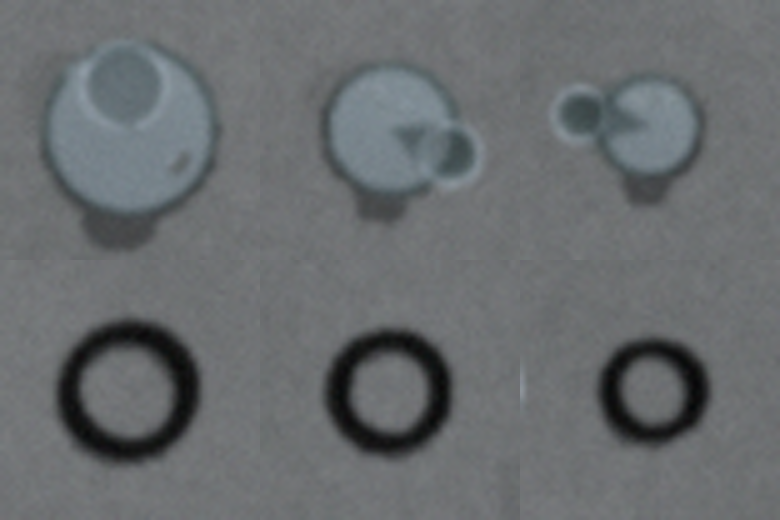

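The tiles give these centres. Top row, base and lip in tile pixels: large flask (131,128)/(126,82), medium (128,127)/(191,153), small (134,124)/(61,115). The rings in the bottom row measure 27, 24 and 21 px across: large, medium and small.

```bash
cat >> h.py <<'E'
def togo(s,x,y,z):
    M=R.from_rotvec(s["tool_rot"]).as_matrix()
    return np.round(M.T@(np.array([x,y,z])-s["tcp_pos"])*1000,1)
E
python3 - <<'E'
from station import robot
from h import *
im=robot.get_image("top")
f=lambda c,t:(c[0]-26+(t[0]+.5)/5-.5,c[1]-26+(t[1]+.5)/5-.5)
for n,c,b,l,h in [("L",(330,207),(131,128),(126,82),.140),("M",(446,311),(128,127),(191,153),.105),("S",(177,238),(134,124),(61,115),.088)]:
    print(n,ray(im,*f(c,b),.009),ray(im,*f(c,l),h))
for n,c,t,h in [("L",(417,210),(128,131),.018),("M",(228,296),(128,134),.016),("S",(490,252),(134,131),.015)]:
    print(n,ray(im,*f(c,t),h*.6))
s=robot.get_state(); M=R.from_rotvec(s["tool_rot"]).as_matrix(); print(M.round(3)); print(togo(s,.535,-.364,.2))
w=robot.get_image("wrist"); print(w["origin"],R.from_rotvec(w["rotation"]).as_matrix().round(3),w["intrinsics"][0,0])
E
```

```text
L [0.63171713 0.013124   0.009     ] [0.63329678 0.01304265 0.14      ]
M [ 0.39560102 -0.26289493  0.009     ] [ 0.39454977 -0.26588715  0.105     ]
S [0.54954378 0.3747219  0.009     ] [0.54826115 0.3781729  0.088     ]
L [ 0.62835103 -0.19106901  0.0108    ]
M [0.41105985 0.24896705 0.0096    ]
S [ 0.53430172 -0.36612969  0.009     ]
[[ 0.95   0.313 -0.   ]
 [ 0.313 -0.95   0.001]
 [ 0.    -0.001 -1.   ]]
[393.9 -61.2 103.4]
[ 0.25917741 -0.52132051  0.37423619] [[ 0.315 -0.9   -0.301]
 [-0.949 -0.299 -0.099]
 [-0.001  0.317 -0.948]] 370.4728286733319
```

Emit:
servo_tool:
  motion:
    - [[0,0,0],[0,0,-7.1]]
    - [[0,0,0],[0,0,-7.1]]
    - [[0,0,0],[0,0,-7.1]]
    - [[0,0,0],[0,0,-7.1]]
    - [[0,0,0],[0,0,-7.1]]
    - [[0,0,0],[0,0,-7.1]]
    - [[0,0,0],[0,0,-7.1]]
    - [[0,0,0],[0,0,-7.1]]

```text
t: 0.92
tcp_pos: [0.1802, -0.5459, 0.3037]
tool_rot: [-2.485, -1.921, -0.0]
contact_force: [-0.0, 0.8, -0.9]
gripper_width: 0.999
grasp_force: 0.0
```

Emit:
servo_tool:
  motion:
    - [[0,0,0],[0,0,-7.0]]
    - [[0,0,0],[0,0,-7.0]]
    - [[0,0,0],[0,0,-0.96]]
    - [[0.018,0.035,0.01],[0,0,0]]
    - [[0.018,0.035,0.01],[0,0,0]]
    - [[0.018,0.035,0.01],[0,0,0]]
    - [[0.018,0.035,0.01],[0,0,0]]
    - [[0.018,0.035,0.01],[0,0,0]]

```text
t: 1.58
tcp_pos: [0.3566, -0.4549, 0.2535]
tool_rot: [2.225, 2.218, -0.0]
contact_force: [-1.0, -1.3, 0.9]
gripper_width: 0.999
grasp_force: 0.0
```

Emit:
servo_tool:
  motion:
    - [[0.018,0.035,0.01],[0,0,0]]
    - [[0.018,0.035,0.01],[0,0,0]]
    - [[0.018,0.035,0.01],[0,0,0]]
    - [[0.018,0.035,0.01],[0,0,0]]
    - [[0.018,0.035,0.01],[0,0,0]]
    - [[0,0,0],[0,0,0]]
    - [[0,0,0],[0,0,0]]
    - [[0,0,0],[0,0,0]]

```text
t: 2.25
tcp_pos: [0.5299, -0.366, 0.2038]
tool_rot: [-2.222, -2.22, 0.001]
contact_force: [0.3, 0.0, -0.6]
gripper_width: 1.0
grasp_force: 0.0
```

```bash
cat >> h.py <<'E'
def blob(im,c,h,win=110):
    "black ring: project guess, threshold, centre from hull"
    u,v=proj(im,[c[0],c[1],h*.6]); k=im["color"].max(2)
    u0,v0=max(0,int(u)-win),max(0,int(v)-win)
    s=(k[v0:v0+2*win,u0:u0+2*win]<45).astype(np.uint8)
    n,l,st,ce=cv2.connectedComponentsWithStats(s)
    out=[]
    for i in range(1,n):
        if st[i,4]>300:
            cs,_=cv2.findContours((l==i).astype(np.uint8),cv2.RETR_EXTERNAL,cv2.CHAIN_APPROX_NONE)
            e=cv2.fitEllipse(max(cs,key=len)); p=(e[0][0]+u0,e[0][1]+v0)
            out.append((st[i,4],np.round(p,1),np.round(e[1],1),ray(im,*p,h*.6).round(4)))
    return (u,v),out
E
python3 - <<'E'
from station import robot
from h import *
w=robot.get_image("wrist");s=robot.get_state()
print(s["tcp_pos"],s["tool_rot"],s["gripper_width"],s["t"])
print(R.from_rotvec(s["tool_rot"]).as_matrix().round(3))
print(blob(w,(.534,-.366),.015))
cv2.imwrite("pics/w1.png",w["color"][:,:,::-1])
E
```

```text
[ 0.52954513 -0.36657201  0.20423699] [ 2.22288870e+00  2.21943973e+00 -7.42957831e-04] 0.9985024906104175 2.3
[[ 0.002  1.    -0.   ]
 [ 1.    -0.002 -0.001]
 [-0.001 -0.    -1.   ]]
((np.float64(323.7835869368363), np.float64(230.28091398491063)), [(np.int32(1647), array([326.6, 230.4]), array([61.3, 61.8]), array([ 0.5361, -0.3661,  0.009 ]))])
```

View pics/w1.png

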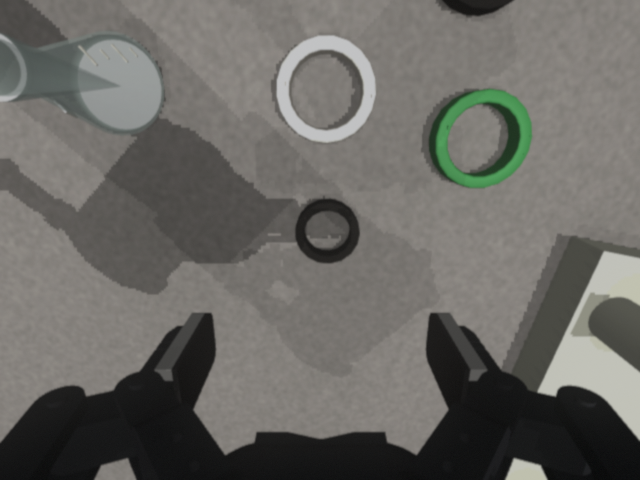

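The small ring is at (327,230) in the wrist view and the path down is clear. The open tips appear about 59 mm ahead of the TCP, so the 73 mm figure is for shut fingers.

Emit:
servo_tool:
  motion:
    - [[0,0.003,0.02],[0,0,0]]
    - [[0,0.0035,0.02],[0,0,0]]
    - [[0.0005,0,0.02],[0,0,0]]
    - [[0,0,0.02],[0,0,0]]
    - [[0,0,0.018],[0,0,0]]
    - [[0,0,0.015],[0,0,0]]
    - [[0,0,0.01],[0,0,0]]
    - [[0,0,0.005],[0,0,0]]

```text
t: 2.97
tcp_pos: [0.5356, -0.3656, 0.0747]
tool_rot: [-2.222, -2.219, 0.0]
contact_force: [0.8, 0.5, -0.3]
gripper_width: 0.999
grasp_force: 0.0
```

Emit:
servo_tool:
  motion:
    - [[0,0,0],[0,0,0]]
    - [[0,0,0],[0,0,0]]
    - [[0,0,0],[0,0,0]]
    - [[0,0,0],[0,0,0]]
    - [[0,0,0],[0,0,0]]
    - [[0,0,0],[0,0,0]]
    - [[0,0,0],[0,0,0]]
    - [[0,0,0],[0,0,0]]
  fingers: 255

```text
t: 3.63
tcp_pos: [0.5374, -0.3663, 0.0781]
tool_rot: [2.219, 2.22, -0.001]
contact_force: [-2.5, 0.3, 5.5]
gripper_width: 0.525
grasp_force: 60.3
```

Run:
```python
from station import robot
from h import *
for _ in range(2):
    w=robot.get_image("wrist");s=robot.get_state()
    print(s["tcp_pos"],s["contact_force"],s["wrist_torque"],s["gripper_width"],s["t"])
c=robot.get_image("scene")["color"][170:290,60:220,::-1]
a=cv2.resize(np.ascontiguousarray(c),(640,480),interpolation=cv2.INTER_CUBIC)
b=cv2.resize(np.ascontiguousarray(w["color"][240:,160:480,::-1]),(640,480))
cv2.imwrite("pics/g1.png",cv2.resize(np.vstack([a,b]),(400,600)))
cv2.imwrite("pics/g1.png",cv2.resize(np.hstack([a,b]),(800,300)))
```

```text
[ 0.53740925 -0.36624249  0.07810723] [-1.80789622  0.86262233  5.81100871] [ 0.08391408  0.43126573 -0.02542121] 0.5198549766102509 3.6833
[ 0.53740046 -0.36624548  0.07810392] [-2.19618602  0.10209535  5.38630945] [ 0.09015409  0.36280362 -0.01417377] 0.5252089361244735 3.7333
```

View pics/g1.png

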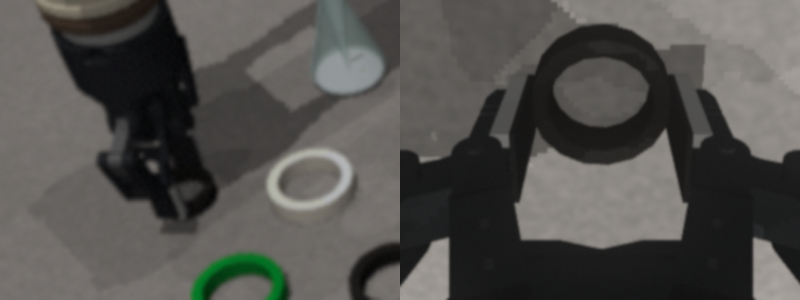

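Run:
```python
from station import robot
from h import *
w=robot.get_image("wrist");s=robot.get_state();t=s["tcp_pos"]
print(w["origin"]-t)
for z in (0,.0075,.015): print(z,proj(w,[t[0],t[1],z]), proj(w,[t[0],t[1]+.024,z]),proj(w,[t[0],t[1]-.024,z]))
for e in (.066,.070,.074,.078):
    print(e,[proj(w,[t[0]+sx*.024,t[1]+.011,t[2]-e]).round(0) for sx in(-1,1)])
```

```text
[0.00112819 0.08080306 0.070739  ]
0 [316.67585762 305.12754919] [316.60983939 255.31523788] [316.73606038 350.55195069]
0.0075 [316.55521519 313.54656715] [316.48001407 261.83308582] [316.62351091 360.51141862]
0.015 [316.4233452  322.74909884] [316.33746584 268.98968407] [316.50098927 371.35332108]
0.066 [array([258., 295.]), array([375., 296.])]
0.07 [array([259., 291.]), array([374., 291.])]
0.074 [array([261., 287.]), array([372., 287.])]
0.078 [array([262., 283.]), array([371., 283.])]
```

Emit:
servo_tool:
  motion:
    - [[0,0,-0.002],[0,0,0]]
    - [[0,0,-0.005],[0,0,0]]
    - [[0,0,-0.01],[0,0,0]]
    - [[0,0,-0.015],[0,0,0]]
    - [[0,0,-0.02],[0,0,0]]
    - [[0,0,-0.02],[0,0,0]]
    - [[0,0,-0.02],[0,0,0]]
    - [[0,0,-0.008],[0,0,0]]

```text
t: 4.5
tcp_pos: [0.538, -0.3666, 0.181]
tool_rot: [2.216, 2.217, 0.0]
contact_force: [1.2, -1.6, -1.0]
gripper_width: 0.52
grasp_force: 61.5
```

Run:
```python
from station import robot
from h import *
w=robot.get_image("wrist");s=robot.get_state();t=s["tcp_pos"]
print(t,s["contact_force"],s["gripper_width"],s["grasp_force"])
im=robot.get_image("scene");u,v=proj(im,t-[0,0,.06]).astype(int);print(u,v)
c=np.clip(im["color"].astype(float)*2,0,255).astype(np.uint8)[v-60:v+60,max(0,u-80):u+80,::-1]
a=cv2.resize(np.ascontiguousarray(c),(640,480),interpolation=cv2.INTER_CUBIC)
b=cv2.resize(np.clip(w["color"][240:,160:480,::-1].astype(float)*2,0,255).astype(np.uint8),(640,480))
cv2.imwrite("pics/g2.png",cv2.resize(np.hstack([a,b]),(800,300)))
```

```text
[ 0.53829679 -0.36687478  0.18143411] [ 1.40629867 -1.37849494 -0.30003092] 0.5210705329624022 61.488712169229984
114 202
```

View pics/g2.png

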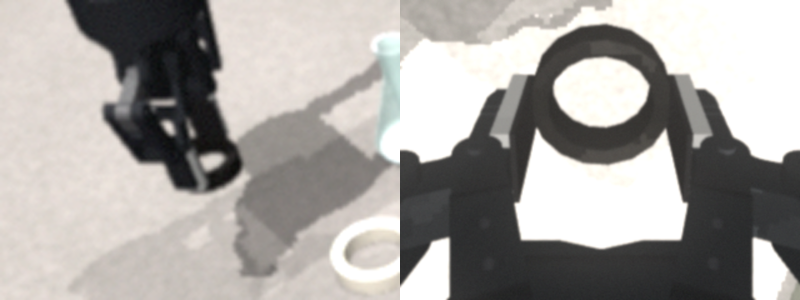

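The ring is lifted, level and held deep: its underside is 78 mm below the TCP, which still clears the neck. Next I carry it to the small flask.

Emit:
servo_tool:
  motion:
    - [[0.02,0,-0.027],[0,0,0]]
    - [[0.02,0,-0.027],[0,0,0]]
    - [[0.02,0,-0.026],[0,0,0]]
    - [[0.035,0,0],[0,0,0]]
    - [[0.035,0,0],[0,0,0]]
    - [[0.035,0,0],[0,0,0]]
    - [[0.035,0,0],[0,0,0]]
    - [[0.035,0,0],[0,0,0]]

```text
t: 5.27
tcp_pos: [0.5356, -0.1285, 0.2545]
tool_rot: [-2.22, -2.22, 0.001]
contact_force: [1.5, 0.5, -0.6]
gripper_width: 0.523
grasp_force: 62.0
```

Emit:
servo_tool:
  motion:
    - [[0.035,0,0],[0,0,0]]
    - [[0.035,0,0],[0,0,0]]
    - [[0.035,0,0],[0,0,0]]
    - [[0.035,0,0],[0,0,0]]
    - [[0.035,0,0],[0,0,0]]
    - [[0.035,0,0],[0,0,0]]
    - [[0.035,0,0],[0,0,0]]
    - [[0.035,0,0],[0,0,0]]

```text
t: 5.93
tcp_pos: [0.5354, 0.1513, 0.2545]
tool_rot: [-2.22, -2.221, 0.003]
contact_force: [-0.7, 0.3, -1.7]
gripper_width: 0.524
grasp_force: 62.0
```

Emit:
servo_tool:
  motion:
    - [[0.035,0.002,0],[0,0,0]]
    - [[0.035,0.003,0],[0,0,0]]
    - [[0.035,0.003,0],[0,0,0]]
    - [[0.035,0.003,0],[0,0,0]]
    - [[0.012,0,0],[0,0,0]]
    - [[0,0,0],[0,0,0]]
    - [[0,0,0],[0,0,0]]
    - [[0,0,0],[0,0,0]]

```text
t: 6.6
tcp_pos: [0.5471, 0.3004, 0.2551]
tool_rot: [-2.222, -2.221, 0.003]
contact_force: [0.3, -0.1, -0.6]
gripper_width: 0.522
grasp_force: 62.0
```

Run:
```python
from station import robot
from h import *
w=robot.get_image("wrist");s=robot.get_state();t=s["tcp_pos"]
print(t,s["tool_rot"],s["contact_force"],s["gripper_width"],s["t"])
print(R.from_rotvec(s["tool_rot"]).as_matrix().round(4))
print(proj(w,[.549,.3765,0]),proj(w,[.549,.3765,.088]))
cv2.imwrite("pics/w2.png",w["color"][:,:,::-1])
```

```text
[0.54730608 0.30018296 0.25532488] [-2.22248518e+00 -2.22018437e+00  2.17075733e-03] [-0.28486516 -0.97554544 -0.91351647] 0.5216512536297421 6.65
[[ 1.0e-03  1.0e+00 -1.1e-03]
 [ 1.0e+00 -1.0e-03 -9.0e-04]
 [-9.0e-04 -1.1e-03 -1.0e+00]]
[321.17569849 122.12291299] [321.36078225 124.27683502]
```

View pics/w2.png

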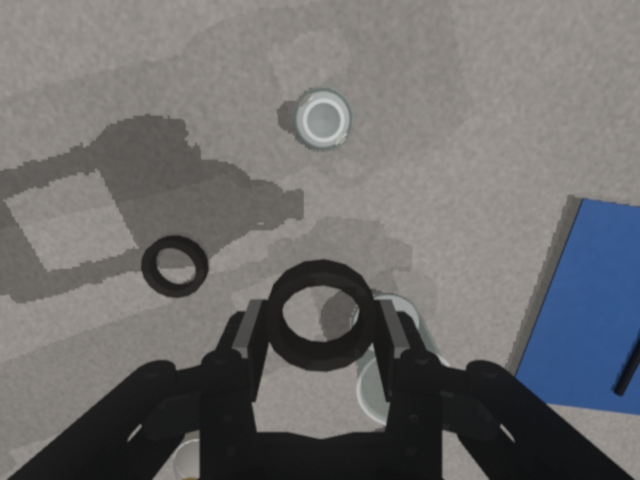

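The small flask's lip is at (323,120) and its base is concentric at (323,119). The held ring's centre is near (322,315).

Run:
```python
from station import robot
from h import *
w=robot.get_image("wrist");s=robot.get_state();t=s["tcp_pos"]
print("lip",ray(w,323,120,.088),"base",ray(w,323,119,.008))
g=(w["color"].max(2)<50)[:395]
# hole of ring: bright region inside
for zz in (.063,.0781): print(zz,proj(w,t-[0,0,zz]),proj(w,t-[0,-.024,zz]),proj(w,t-[0,.024,zz]))
r=np.nonzero(w["color"].max(2)[:,322]<60)[0];print(r.min(),r.max(),r[np.nonzero(np.diff(r)>1)[0]],r[np.nonzero(np.diff(r)>1)[0]+1])
print("ring x from pads",ray(w,322,315,t[2]-.07))
```

```text
lip [0.55030466 0.37882312 0.088     ] base [0.55081569 0.37889618 0.008     ]
0.063 [317.07763199 323.48734371] [316.92448528 269.62244135] [317.21612678 372.19885611]
0.0781 [317.37162225 305.70785467] [317.246408   255.83402026] [317.48584023 351.20178704]
260 479 [284 370] [342 439]
ring x from pads [0.54945699 0.30010488 0.18557793]
```

Emit:
servo_tool:
  motion:
    - [[0.026,0.0012,0],[0,0,0]]
    - [[0.026,0,0],[0,0,0]]
    - [[0.0255,0,0.01],[0,0,0]]
    - [[0,0,0.02],[0,0,0]]
    - [[0,0,0.02],[0,0,0]]
    - [[0,0,0.015],[0,0,0]]
    - [[0,0,0.005],[0,0,0]]
    - [[0,0,0],[0,0,0]]

```text
t: 7.37
tcp_pos: [0.5479, 0.3777, 0.184]
tool_rot: [-2.222, -2.22, 0.006]
contact_force: [0.4, -0.2, -1.7]
gripper_width: 0.525
grasp_force: 62.0
```

Run:
```python
from station import robot
from h import *
w=robot.get_image("wrist");s=robot.get_state();t=s["tcp_pos"]
print(t,s["contact_force"],s["t"])
c=w["color"][200:440,160:480,::-1]
im=robot.get_image("scene");u,v=proj(im,[.549,.377,.09]).astype(int)
a=im["color"][v-45:v+45,u-60:u+60,::-1]
f=lambda a:cv2.resize(np.ascontiguousarray(a),(400,300),interpolation=cv2.INTER_CUBIC)
cv2.imwrite("pics/p1.png",np.hstack([f(a),f(c)]))
```

```text
[0.54863683 0.3782415  0.18574822] [ 0.02040131  1.43131665 -1.10103068] 7.4167
```

View pics/p1.png

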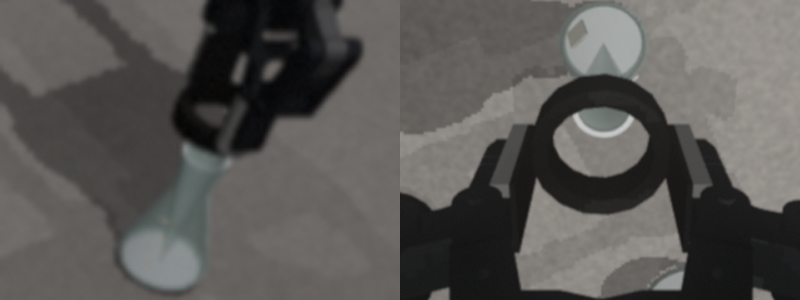

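Run:
```python
from station import robot
from h import *
w=robot.get_image("wrist");s=robot.get_state();t=s["tcp_pos"]
print(t,ray(w,160+203/1.25,200+136/1.25,.088)+[0,.0125,0], "base near edge+far", ray(w,322,200+5/1.25,.008),ray(w,322,200+80/1.25,.008))
```

```text
[0.54947431 0.37894025 0.18763788] [0.55192737 0.37804198 0.088     ] base near edge+far [0.55213102 0.40246941 0.008     ] [0.5522287  0.35798399 0.008     ]
```

Emit:
servo_tool:
  motion:
    - [[0.0005,0.0008,0.006],[0,0,0]]
    - [[0,0,0.01],[0,0,0]]
    - [[0,0,0.01],[0,0,0]]
    - [[0,0,0.01],[0,0,0]]
    - [[0,0,0.01],[0,0,0]]
    - [[0,0,0.01],[0,0,0]]
    - [[0,0,0.006],[0,0,0]]
    - [[0,0,0.002],[0,0,0]]

```text
t: 8.18
tcp_pos: [0.5483, 0.3792, 0.1197]
tool_rot: [-2.22, -2.221, 0.005]
contact_force: [-0.5, -0.5, -1.8]
gripper_width: 0.523
grasp_force: 62.0
```

Emit:
servo_tool:
  motion:
    - [[0,0,0],[0,0,0]]
    - [[0,0,0],[0,0,0]]
    - [[0,0,0.001],[0,0,0]]
    - [[0,0,0.001],[0,0,0]]
    - [[0,0,0.001],[0,0,0]]
    - [[0,0,0.001],[0,0,0]]
    - [[0,0,0.001],[0,0,0]]
    - [[0,0,0],[0,0,0]]

```text
t: 8.85
tcp_pos: [0.5491, 0.3796, 0.1166]
tool_rot: [-2.221, -2.222, 0.001]
contact_force: [-0.1, -0.4, -0.6]
gripper_width: 0.522
grasp_force: 62.0
```

Emit:
servo_tool:
  motion:
    - [[0,0,0.0007],[0,0,0]]
    - [[0,0,0.0007],[0,0,0]]
    - [[0,0,0.0006],[0,0,0]]
    - [[0,0,0],[0,0,0]]
    - [[0,0,0],[0,0,0]]
    - [[0,0,0],[0,0,0]]
    - [[0,0,0],[0,0,0]]
    - [[0,0,0],[0,0,0]]

```text
t: 9.52
tcp_pos: [0.5493, 0.3797, 0.1149]
tool_rot: [-2.221, -2.222, -0.0]
contact_force: [-1.2, -0.6, -0.6]
gripper_width: 0.523
grasp_force: 62.2
```

Emit:
servo_tool:
  motion:
    - [[0,0,0.0005],[0,0,0]]
    - [[0,0,0.0005],[0,0,0]]
    - [[0,0,0.0005],[0,0,0]]
    - [[0,0,0],[0,0,0]]
    - [[0,0,0],[0,0,0]]
    - [[0,0,0],[0,0,0]]
    - [[0,0,0],[0,0,0]]
    - [[0,0,0],[0,0,0]]

```text
t: 10.18
tcp_pos: [0.5492, 0.3798, 0.1139]
tool_rot: [-2.221, -2.222, 0.0]
contact_force: [-4.1, -1.2, 5.3]
gripper_width: 0.526
grasp_force: 62.8
```

Emit:
servo_tool:
  motion:
    - [[0,-0.0005,0],[0,0,0]]
    - [[0,-0.0005,0],[0,0,0]]
    - [[0,0,0],[0,0,0]]
    - [[0,0,0],[0,0,0]]
    - [[0,0,0],[0,0,0]]
    - [[0,0,0],[0,0,0]]
    - [[0,0,0],[0,0,0]]
    - [[0,0,0],[0,0,0]]

```text
t: 10.85
tcp_pos: [0.5488, 0.3797, 0.1138]
tool_rot: [2.22, 2.221, 0.002]
contact_force: [0.3, -2.4, 4.2]
gripper_width: 0.526
grasp_force: 62.7
```

Emit:
servo_tool:
  motion:
    - [[0,0,0],[0,0,0]]
    - [[0,0,0],[0,0,0]]
    - [[0,0,0],[0,0,0]]
    - [[0,0,0],[0,0,0]]
    - [[0,0,0],[0,0,0]]
    - [[0,0,0],[0,0,0]]
    - [[0,0,0],[0,0,0]]
    - [[0,0,0],[0,0,0]]
  fingers: 0

```text
t: 11.52
tcp_pos: [0.5483, 0.3797, 0.1134]
tool_rot: [-2.221, -2.222, -0.0]
contact_force: [-0.6, -0.1, -0.6]
gripper_width: 1.0
grasp_force: 0.0
```

Emit:
servo_tool:
  motion:
    - [[0,0,-0.01],[0,0,0]]
    - [[0,0,-0.02],[0,0,0]]
    - [[0,0,-0.025],[0,0,0]]
    - [[0,0,-0.025],[0,0,0]]
    - [[0,0,-0.025],[0,0,0]]
    - [[0,0,-0.025],[0,0,0]]
    - [[-0.01,0,-0.015],[0,0,0]]
    - [[-0.02,0,0],[0,0,0]]

```text
t: 12.18
tcp_pos: [0.5499, 0.3517, 0.2648]
tool_rot: [2.216, 2.222, 0.015]
contact_force: [-0.1, 0.0, 0.4]
gripper_width: 1.0
grasp_force: 0.0
```

Emit:
servo_tool:
  motion:
    - [[-0.02,-0.027,0.01],[0,0,0]]
    - [[-0.02,-0.027,0.015],[0,0,0]]
    - [[-0.02,-0.027,0.02],[0,0,0]]
    - [[-0.02,-0.027,0.02],[0,0,0]]
    - [[-0.02,-0.029,0.018],[0,0,0]]
    - [[0,0,0],[0,0,0]]
    - [[0,0,0],[0,0,0]]
    - [[0,0,0],[0,0,0]]

```text
t: 12.85
tcp_pos: [0.4124, 0.2499, 0.1768]
tool_rot: [2.22, 2.221, 0.004]
contact_force: [1.0, 0.2, -0.0]
gripper_width: 1.0
grasp_force: 0.0
```

Run:
```python
from station import robot
from h import *
w=robot.get_image("wrist");s=robot.get_state();t=s["tcp_pos"]
print(t,s["tool_rot"],s["contact_force"],s["t"])
print(blob(w,(.411,.249),.016))
im=robot.get_image("scene");u,v=proj(im,[.549,.377,.04]).astype(int)
a=im["color"][v-45:v+45,u-60:u+60,::-1]
f=lambda a:cv2.resize(np.ascontiguousarray(a),(400,300),interpolation=cv2.INTER_CUBIC)
cv2.imwrite("pics/p2.png",np.hstack([f(a),f(w["color"][:,:,::-1])]))
```

```text
[0.41349102 0.25027995 0.17762128] [2.21938756 2.22024005 0.00689928] [ 0.40692916 -0.28920431 -0.1743733 ] 12.9
((np.float64(315.2155364305575), np.float64(243.59676214649593)), [(np.int32(3067), array([319.5, 241.8]), array([82.3, 83.4]), array([0.4139, 0.2503, 0.0096])), (np.int32(332), array([209. , 337.7]), array([ 8.8, 50.8]), array([0.332 , 0.1752, 0.0096]))])
```

View pics/p2.png

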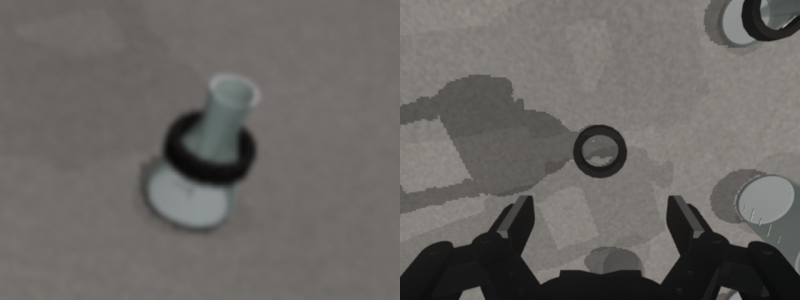

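The small ring sits level on its flask. The medium ring is centred under the gripper at (319.5,242).

Emit:
servo_tool:
  motion:
    - [[0,0,0.015],[0,0,0]]
    - [[0,0,0.02],[0,0,0]]
    - [[0,0,0.02],[0,0,0]]
    - [[0,0,0.018],[0,0,0]]
    - [[0,0,0.012],[0,0,0]]
    - [[0,0,0.006],[0,0,0]]
    - [[0,0,0.003],[0,0,0]]
    - [[0,0,0],[0,0,0]]

```text
t: 13.62
tcp_pos: [0.4124, 0.25, 0.0819]
tool_rot: [2.22, 2.222, 0.002]
contact_force: [-0.8, -0.3, 0.1]
gripper_width: 1.001
grasp_force: 0.0
```

Emit:
servo_tool:
  motion:
    - [[0,0,0],[0,0,0]]
    - [[0,0,0],[0,0,0]]
    - [[0,0,0],[0,0,0]]
    - [[0,0,0],[0,0,0]]
    - [[0,0,0],[0,0,0]]
    - [[0,0,0],[0,0,0]]
    - [[0,0,0],[0,0,0]]
    - [[0,0,0],[0,0,0]]
  fingers: 255

```text
t: 14.28
tcp_pos: [0.4113, 0.2498, 0.0823]
tool_rot: [-2.221, -2.222, -0.0]
contact_force: [-3.6, 0.5, 3.0]
gripper_width: 0.151
grasp_force: 1.6
```

Emit:
servo_tool:
  motion:
    - [[0,0,0],[0,0,0]]
    - [[0,0,0],[0,0,0]]
    - [[0,0,0],[0,0,0]]
    - [[0,0,0],[0,0,0]]
    - [[0,0,-0.005],[0,0,0]]
    - [[0,0,-0.01],[0,0,0]]
    - [[0,0,-0.01],[0,0,0]]
    - [[0,0,-0.01],[0,0,0]]
  fingers: 0

```text
t: 14.95
tcp_pos: [0.4117, 0.2497, 0.1179]
tool_rot: [2.221, 2.222, 0.001]
contact_force: [0.3, -0.4, 0.2]
gripper_width: 0.998
grasp_force: 0.0
```

Emit:
servo_tool:
  motion:
    - [[0,0,-0.02],[0,0,0]]
    - [[0,0,-0.02],[0,0,0]]
    - [[0,0,-0.02],[0,0,0]]
    - [[0,0,0],[0,0,0]]
    - [[0,0,0],[0,0,0]]
    - [[0,0,0],[0,0,0]]
    - [[0,0,0],[0,0,0]]
    - [[0,0,0],[0,0,0]]

```text
t: 15.62
tcp_pos: [0.4106, 0.2494, 0.1754]
tool_rot: [-2.22, -2.221, 0.003]
contact_force: [0.3, 0.7, -0.1]
gripper_width: 1.001
grasp_force: 0.0
```

Run:
```python
from station import robot
from h import *
w=robot.get_image("wrist");s=robot.get_state();t=s["tcp_pos"]
print(t,s["tool_rot"],s["contact_force"],s["t"])
print(blob(w,(.411,.249),.016))
```

```text
[0.41071357 0.24938563 0.17542946] [-2.2202473  -2.2212332   0.00289869] [-0.43021365 -0.00507181  0.26472496] 15.6667
((np.float64(319.05196723276714), np.float64(243.1481777380011)), [(np.int32(3098), array([356.4, 241.4]), array([83., 84.]), array([0.4361, 0.2503, 0.0096]))])
```

The first try slipped: the fingers were too high, with about 2 mm overlap by my model, and they pushed the ring 22 mm in +x. I'll retry lower at the new position.

Emit:
servo_tool:
  motion:
    - [[0.001,0.012,0.015],[0,0,0]]
    - [[0,0.0118,0.02],[0,0,0]]
    - [[0,0,0.02],[0,0,0]]
    - [[0,0,0.02],[0,0,0]]
    - [[0,0,0.014],[0,0,0]]
    - [[0,0,0.007],[0,0,0]]
    - [[0,0,0.004],[0,0,0]]
    - [[0,0,0],[0,0,0]]

```text
t: 16.33
tcp_pos: [0.4347, 0.2505, 0.0757]
tool_rot: [-2.22, -2.221, 0.002]
contact_force: [1.2, 0.8, -0.1]
gripper_width: 0.999
grasp_force: 0.0
```

Emit:
servo_tool:
  motion:
    - [[0,0,0],[0,0,0]]
    - [[0,0,0],[0,0,0]]
    - [[0,0,0],[0,0,0]]
    - [[0,0,0],[0,0,0]]
    - [[0,0,0],[0,0,0]]
    - [[0,0,0],[0,0,0]]
    - [[0,0,0],[0,0,0]]
    - [[0,0,0],[0,0,0]]
  fingers: 255

```text
t: 17.0
tcp_pos: [0.4358, 0.2509, 0.0784]
tool_rot: [2.22, 2.222, 0.002]
contact_force: [-4.3, -2.2, 11.7]
gripper_width: 0.642
grasp_force: 60.9
```

Emit:
servo_tool:
  motion:
    - [[0,0,-0.005],[0,0,0]]
    - [[0,0,-0.02],[0,0,0]]
    - [[0,0,-0.035],[0,0,0]]
    - [[0,0,-0.035],[0,0,0]]
    - [[0,0,-0.035],[0,0,0]]
    - [[-0.015,0,-0.03],[0,0,0]]
    - [[-0.03,0,-0.02],[0,0,0]]
    - [[-0.036,-0.004,0],[0,0,0]]

```text
t: 17.67
tcp_pos: [0.4338, 0.17, 0.2624]
tool_rot: [2.213, 2.22, 0.015]
contact_force: [1.4, -0.5, -2.8]
gripper_width: 0.643
grasp_force: 64.5
```

Emit:
servo_tool:
  motion:
    - [[-0.036,-0.005,0],[0,0,0]]
    - [[-0.036,-0.005,0],[0,0,0]]
    - [[-0.036,-0.005,0],[0,0,0]]
    - [[-0.036,-0.005,0],[0,0,0]]
    - [[-0.036,-0.005,0],[0,0,0]]
    - [[-0.036,-0.005,0],[0,0,0]]
    - [[-0.036,-0.004,0],[0,0,0]]
    - [[-0.036,0,0],[0,0,0]]

```text
t: 18.33
tcp_pos: [0.3962, -0.1198, 0.2566]
tool_rot: [2.221, 2.221, 0.0]
contact_force: [0.7, 0.4, -1.9]
gripper_width: 0.642
grasp_force: 64.5
```

Emit:
servo_tool:
  motion:
    - [[-0.036,0,0],[0,0,0]]
    - [[-0.036,0,0],[0,0,0]]
    - [[-0.036,0,0],[0,0,0]]
    - [[-0.036,0,0],[0,0,0]]
    - [[-0.036,0,0],[0,0,0]]
    - [[-0.036,0,0],[0,0,0]]
    - [[-0.005,0,0],[0,0,0]]
    - [[0,0,0],[0,0,0]]

```text
t: 19.0
tcp_pos: [0.3969, -0.3412, 0.2564]
tool_rot: [2.224, 2.219, -0.0]
contact_force: [0.3, 0.7, -2.8]
gripper_width: 0.644
grasp_force: 64.5
```

Run:
```python
from station import robot
from h import *
robot.get_image("top");robot.get_image("top")
w=robot.get_image("wrist");s=robot.get_state();t=s["tcp_pos"]
print(t,s["tool_rot"],s["contact_force"],s["gripper_width"],s["t"])
for zz in (.0624,.0784): print(zz,proj(w,t-[0,0,zz]),proj(w,t-[0,-.029,zz]),proj(w,t-[0,.029,zz]))
cv2.imwrite("pics/w3.png",w["color"][:,:,::-1])
```

```text
[ 0.39736827 -0.33809789  0.25614563] [-2.21929086e+00 -2.22201080e+00 -8.92735973e-04] [-0.27057341 -0.01068625 -2.58363112] 0.6415816037085388 19.15
0.0624 [317.11373064 323.31535004] [317.0279075  257.20426489] [317.18976379 381.8850379 ]
0.0784 [317.40041997 304.60560355] [317.33952895 243.76027697] [317.45496309 359.10779062]
```

View pics/w3.png

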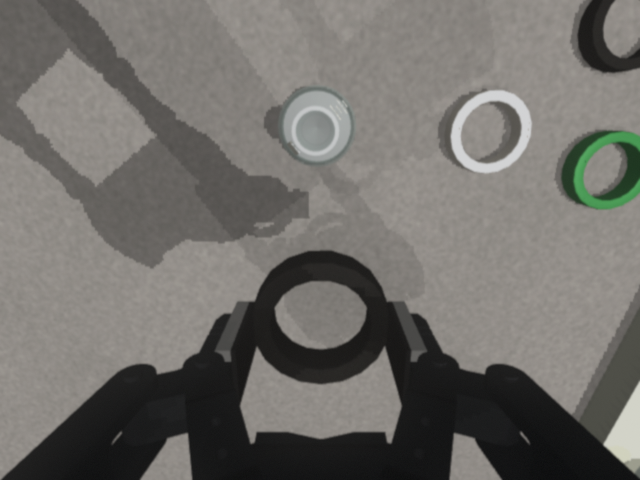

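The medium flask's lip is centred at (316,131) and its base at (318,125). The held ring is centred at column 321.

Run:
```python
from station import robot
from h import *
w=robot.get_image("wrist");s=robot.get_state();t=s["tcp_pos"]
print(t,"lip",ray(w,316,131,.105),"base",ray(w,317.5,125,.009),"ring",ray(w,321,315,t[2]-.07))
```

```text
[ 0.39746428 -0.33794342  0.25623003] lip [ 0.39618118 -0.26501316  0.105     ] base [ 0.39636756 -0.26353403  0.009     ] ring [ 0.39912702 -0.33810729  0.18623003]
```

Emit:
servo_tool:
  motion:
    - [[0.025,-0.0017,0],[0,0,0]]
    - [[0.025,-0.001,0],[0,0,0]]
    - [[0.024,0,0.006],[0,0,0]]
    - [[0,0,0.02],[0,0,0]]
    - [[0,0,0.02],[0,0,0]]
    - [[0,0,0.01],[0,0,0]]
    - [[0,0,0.004],[0,0,0]]
    - [[0,0,0],[0,0,0]]

```text
t: 19.87
tcp_pos: [0.3944, -0.2646, 0.1957]
tool_rot: [-2.219, -2.221, -0.0]
contact_force: [-0.7, 0.1, -3.2]
gripper_width: 0.64
grasp_force: 64.5
```

Run:
```python
from station import robot
from h import *
robot.get_image("top")
w=robot.get_image("wrist");s=robot.get_state();t=s["tcp_pos"]
print(t,s["contact_force"],s["t"])
c=w["color"][200:440,160:480,::-1]
im=robot.get_image("scene");u,v=proj(im,[.395,-.265,.09]).astype(int)
a=im["color"][v-45:v+45,u-60:u+60,::-1]
f=lambda a:cv2.resize(np.ascontiguousarray(a),(400,300),interpolation=cv2.INTER_CUBIC)
cv2.imwrite("pics/p3.png",np.hstack([f(a),f(c)]))
```

```text
[ 0.39507215 -0.26573835  0.19729267] [ 0.96750511 -0.20847865 -1.93171701] 19.9667
```

View pics/p3.png

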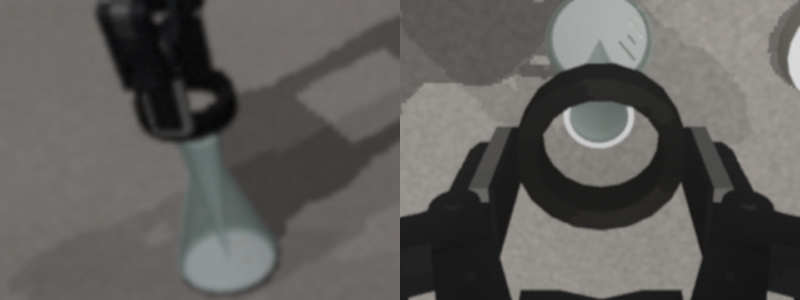

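The lip at (598,115) is well centred in the ring's hole, so I lower it.

Emit:
servo_tool:
  motion:
    - [[0,0,0.006],[0,0,0]]
    - [[0,0,0.01],[0,0,0]]
    - [[0,0,0.01],[0,0,0]]
    - [[0,0,0.01],[0,0,0]]
    - [[0,0,0.01],[0,0,0]]
    - [[0,0,0.01],[0,0,0]]
    - [[0,0,0.007],[0,0,0]]
    - [[0,0,0.003],[0,0,0]]

```text
t: 20.68
tcp_pos: [0.394, -0.2648, 0.1286]
tool_rot: [-2.219, -2.22, -0.0]
contact_force: [-0.6, -1.5, -2.7]
gripper_width: 0.64
grasp_force: 64.5
```

Emit:
servo_tool:
  motion:
    - [[0,0,0],[0,0,0]]
    - [[0,0,0],[0,0,0]]
    - [[0,0,0.001],[0,0,0]]
    - [[0,0,0.001],[0,0,0]]
    - [[0,0,0.001],[0,0,0]]
    - [[0,0,0.001],[0,0,0]]
    - [[0,0,0],[0,0,0]]
    - [[0,0,0],[0,0,0]]

```text
t: 21.35
tcp_pos: [0.3946, -0.2653, 0.1264]
tool_rot: [-2.221, -2.222, -0.0]
contact_force: [-1.2, 1.0, -2.1]
gripper_width: 0.642
grasp_force: 64.6
```

Emit:
servo_tool:
  motion:
    - [[0,0,0.0005],[0,0,0]]
    - [[0,0,0.0005],[0,0,0]]
    - [[0,0,0.0005],[0,0,0]]
    - [[0,0,0.0005],[0,0,0]]
    - [[0,0,0],[0,0,0]]
    - [[0,0,0],[0,0,0]]
    - [[0,0,0],[0,0,0]]
    - [[0,0,0],[0,0,0]]

```text
t: 22.02
tcp_pos: [0.3946, -0.2654, 0.1244]
tool_rot: [-2.221, -2.222, 0.0]
contact_force: [-3.2, 2.0, 2.0]
gripper_width: 0.642
grasp_force: 64.9
```

Emit:
servo_tool:
  motion:
    - [[0.0005,-0.0007,0],[0,0,0]]
    - [[0,0,0.0005],[0,0,0]]
    - [[0,0,0.0005],[0,0,0]]
    - [[0,0,0],[0,0,0]]
    - [[0,0,0],[0,0,0]]
    - [[0,0,0],[0,0,0]]
    - [[0,0,0],[0,0,0]]
    - [[0,0,0],[0,0,0]]

```text
t: 22.68
tcp_pos: [0.3942, -0.2651, 0.1236]
tool_rot: [2.22, 2.221, 0.0]
contact_force: [-0.8, 1.4, 2.3]
gripper_width: 0.637
grasp_force: 65.1
```

Emit:
servo_tool:
  motion:
    - [[0,0,0],[0,0,0]]
    - [[0,0,0],[0,0,0]]
    - [[0,0,0],[0,0,0]]
    - [[0,0,0],[0,0,0]]
    - [[0,0,0],[0,0,0]]
    - [[0,0,0],[0,0,0]]
    - [[0,0,0],[0,0,0]]
    - [[0,0,0],[0,0,0]]
  fingers: 0

```text
t: 23.35
tcp_pos: [0.394, -0.2649, 0.1234]
tool_rot: [2.221, 2.222, -0.0]
contact_force: [0.5, 0.1, -0.1]
gripper_width: 1.001
grasp_force: 0.0
```

Emit:
servo_tool:
  motion:
    - [[0,0,-0.01],[0,0,0]]
    - [[0,0,-0.02],[0,0,0]]
    - [[0,0,-0.025],[0,0,0]]
    - [[0,0,-0.025],[0,0,0]]
    - [[0,0,-0.025],[0,0,0]]
    - [[0,0,-0.025],[0,0,0]]
    - [[0,0.01,-0.01],[0,0,0]]
    - [[0,0.03,0],[0,0,0]]

```text
t: 24.02
tcp_pos: [0.4339, -0.2663, 0.268]
tool_rot: [2.219, 2.215, -0.002]
contact_force: [-0.3, -0.4, 1.0]
gripper_width: 1.0
grasp_force: 0.0
```

Emit:
servo_tool:
  motion:
    - [[0.0125,0.0323,0.008],[0,0,0]]
    - [[0.0125,0.0323,0.012],[0,0,0]]
    - [[0.0125,0.0323,0.014],[0,0,0]]
    - [[0.0125,0.0323,0.014],[0,0,0]]
    - [[0.0125,0.0323,0.014],[0,0,0]]
    - [[0.0125,0.0323,0.011],[0,0,0]]
    - [[0,0,0],[0,0,0]]
    - [[0,0,0],[0,0,0]]

```text
t: 24.68
tcp_pos: [0.6282, -0.1886, 0.1892]
tool_rot: [-2.217, -2.223, 0.001]
contact_force: [-0.0, -0.1, 0.0]
gripper_width: 1.0
grasp_force: 0.0
```

Run:
```python
from station import robot
from h import *
robot.get_image("top");robot.get_image("top")
w=robot.get_image("wrist");s=robot.get_state();t=s["tcp_pos"]
print(t,s["tool_rot"],s["contact_force"],s["t"])
print(blob(w,(.628,-.191),.018))
im=robot.get_image("scene");u,v=proj(im,[.395,-.265,.05]).astype(int)
a=im["color"][v-45:v+45,u-60:u+60,::-1]
f=lambda a:cv2.resize(np.ascontiguousarray(a),(400,300),interpolation=cv2.INTER_CUBIC)
cv2.imwrite("pics/p4.png",np.hstack([f(a),f(w["color"][:,:,::-1])]))
```

```text
[ 0.62742693 -0.19054662  0.19182939] [2.22063617e+00 2.22002497e+00 2.54622341e-04] [ 0.49471882 -0.50860815 -0.21733387] 24.8333
((np.float64(318.63788153129576), np.float64(237.04422766442295)), [(np.int32(3270), array([322.1, 236.8]), array([88.2, 89.1]), array([ 0.6305, -0.1908,  0.0108]))])
```

View pics/p4.png

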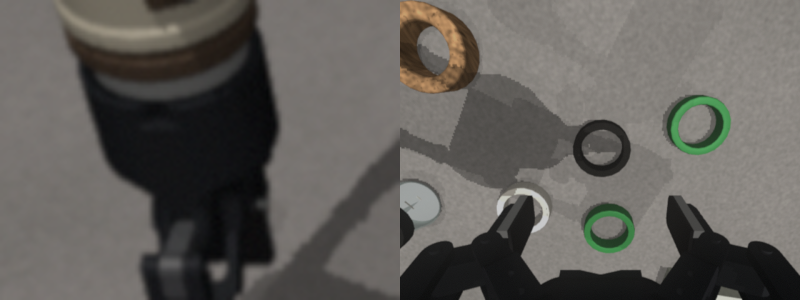

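The large ring is centred under the gripper at (322,237), and the fingers clear the green ring. The arm hides the medium flask in the scene view, so I'll check it later.

Emit:
servo_tool:
  motion:
    - [[0,0.0012,0.015],[0,0,0]]
    - [[0,0,0.02],[0,0,0]]
    - [[0,0,0.025],[0,0,0]]
    - [[0,0,0.025],[0,0,0]]
    - [[0,0,0.018],[0,0,0]]
    - [[0,0,0.01],[0,0,0]]
    - [[0,0,0.004],[0,0,0]]
    - [[0,0,0],[0,0,0]]

```text
t: 25.55
tcp_pos: [0.6283, -0.1899, 0.0726]
tool_rot: [-2.221, -2.22, 0.001]
contact_force: [0.5, 0.4, 0.4]
gripper_width: 0.999
grasp_force: 0.0
```

Emit:
servo_tool:
  motion:
    - [[0,0,0],[0,0,0]]
    - [[0,0,0],[0,0,0]]
    - [[0,0,0],[0,0,0]]
    - [[0,0,0],[0,0,0]]
    - [[0,0,0],[0,0,0]]
    - [[0,0,0],[0,0,0]]
    - [[0,0,0],[0,0,0]]
    - [[0,0,0],[0,0,0]]
  fingers: 255

```text
t: 26.22
tcp_pos: [0.6302, -0.1906, 0.0763]
tool_rot: [2.218, 2.22, 0.001]
contact_force: [-2.4, 0.1, 5.4]
gripper_width: 0.734
grasp_force: 63.9
```

Emit:
servo_tool:
  motion:
    - [[0,0,-0.005],[0,0,0]]
    - [[0,0,-0.02],[0,0,0]]
    - [[0,0,-0.035],[0,0,0]]
    - [[0,0,-0.035],[0,0,0]]
    - [[0,0,-0.035],[0,0,0]]
    - [[0,0,-0.035],[0,0,0]]
    - [[0.015,0,-0.025],[0,0,0]]
    - [[0.03,0,-0.005],[0,0,0]]

```text
t: 26.88
tcp_pos: [0.631, -0.1481, 0.2763]
tool_rot: [2.216, 2.209, 0.005]
contact_force: [2.3, -0.3, -1.0]
gripper_width: 0.73
grasp_force: 66.7
```

Emit:
servo_tool:
  motion:
    - [[0.03,0,0],[0,0,0]]
    - [[0.03,0.002,0],[0,0,0]]
    - [[0.015,0.002,0],[0,0,0]]
    - [[0.005,0,0],[0,0,0]]
    - [[0,0,0],[0,0,0]]
    - [[0,0,0],[0,0,0]]
    - [[0,0,0],[0,0,0]]
    - [[0,0,0],[0,0,0]]

```text
t: 27.55
tcp_pos: [0.6328, -0.0663, 0.2683]
tool_rot: [2.223, 2.22, -0.001]
contact_force: [-0.4, -0.2, -2.9]
gripper_width: 0.733
grasp_force: 66.6
```

Run:
```python
from station import robot
from h import *
w=robot.get_image("wrist");s=robot.get_state();t=s["tcp_pos"]
print(t,s["tool_rot"],s["contact_force"],s["gripper_width"],s["t"])
for zz in (.0583,.0763): print(zz,proj(w,t-[0,0,zz]),proj(w,t-[0,-.0325,zz]),proj(w,t-[0,.0325,zz]))
im=robot.get_image("scene");u,v=proj(im,[.395,-.265,.05]).astype(int)
a=im["color"][v-45:v+45,u-60:u+60,::-1]
f=lambda a,w,h:cv2.resize(np.ascontiguousarray(a),(w,h),interpolation=cv2.INTER_CUBIC)
cv2.imwrite("pics/w4.png",np.hstack([f(w["color"][:,:,::-1],560,420),f(np.vstack([a,a[:0]]),240,180)[list(range(180))+[179]*240]]))
```

```text
[ 0.63284189 -0.06612484  0.26828714] [ 2.22267259e+00  2.22010825e+00 -4.44060070e-04] [ 0.44061816  0.25087368 -1.55293173] 0.7301666335682906 27.6
0.0583 [316.55319104 329.11157681] [316.27599696 252.89889829] [316.79418094 395.37015621]
0.0763 [316.92317183 307.16503737] [316.70124791 237.88247331] [317.11892737 368.27808062]
```

View pics/w4.png

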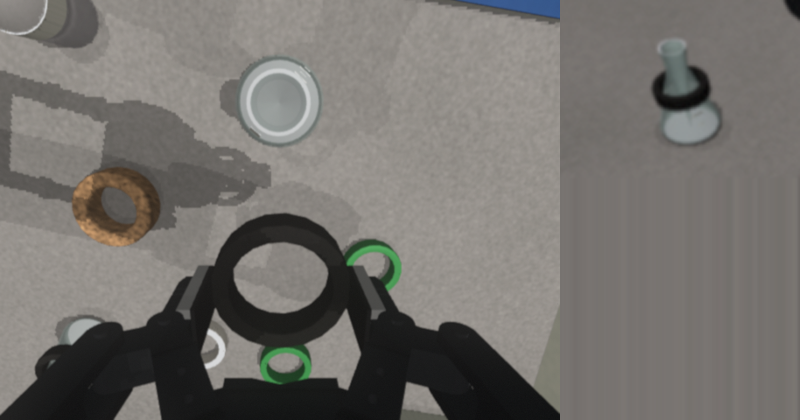

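The medium ring sits level on its flask. In the wrist view (scale 0.875) the large flask's lip is at (279,103) and its base at (280,101), and the held ring is centred at column 281.5.

Run:
```python
from station import robot
from h import *
w=robot.get_image("wrist");s=robot.get_state();t=s["tcp_pos"]
print(t,"lip",ray(w,318.9,117.7,.140),"base",ray(w,320,115.4,.009),"ring",ray(w,321.7,318,t[2]-.067))
```

```text
[ 0.63285356 -0.06568841  0.268316  ] lip [0.63363003 0.01426562 0.14      ] base [0.63414564 0.01578791 0.009     ] ring [ 0.63493498 -0.06580137  0.201316  ]
```

Emit:
servo_tool:
  motion:
    - [[0.027,-0.0008,0],[0,0,0]]
    - [[0.027,0,0],[0,0,0]]
    - [[0.026,0,0.003],[0,0,0]]
    - [[0,0,0.015],[0,0,0]]
    - [[0,0,0.015],[0,0,0]]
    - [[0,0,0.008],[0,0,0]]
    - [[0,0,0.002],[0,0,0]]
    - [[0,0,0],[0,0,0]]

```text
t: 28.37
tcp_pos: [0.6317, 0.0148, 0.2247]
tool_rot: [-2.221, -2.22, 0.001]
contact_force: [0.9, 0.2, -2.4]
gripper_width: 0.733
grasp_force: 66.6
```

Run:
```python
from station import robot
from h import *
robot.get_image("top")
w=robot.get_image("wrist");s=robot.get_state();t=s["tcp_pos"]
print(t,s["contact_force"],s["t"])
c=w["color"][200:440,160:480,::-1]
im=robot.get_image("scene");u,v=proj(im,[.632,.014,.14]).astype(int)
a=im["color"][v-45:v+45,u-60:u+60,::-1]
f=lambda a:cv2.resize(np.ascontiguousarray(a),(400,300),interpolation=cv2.INTER_CUBIC)
cv2.imwrite("pics/p5.png",np.hstack([f(a),f(c)]))
```

```text
[0.63254164 0.01464991 0.22632324] [ 0.84750605 -0.41214568 -2.14581398] 28.4667
```

View pics/p5.png

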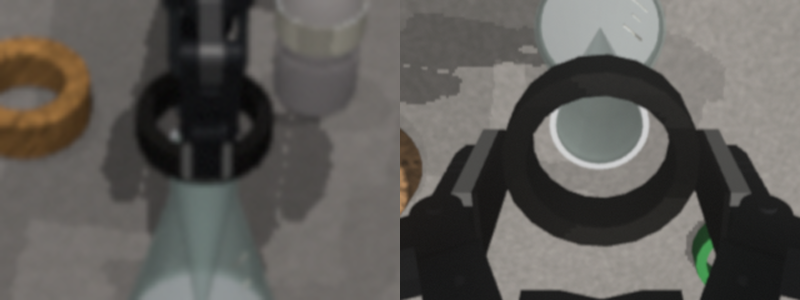

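Run:
```python
from station import robot
from h import *
w=robot.get_image("wrist");t=robot.get_state()["tcp_pos"]
print(t,ray(w,160+200/1.25,200+168/1.25,.140)+[0,.0185,0],ray(w,160+202/1.25,200+245/1.25,t[2]-.0583)+[0,.0325,0])
```

```text
[0.63267412 0.01474917 0.22663946] [0.63423407 0.01272115 0.14      ] [0.63488028 0.01453987 0.16833946]
```

Emit:
servo_tool:
  motion:
    - [[-0.001,-0.0006,0.004],[0,0,0]]
    - [[0,0,0.01],[0,0,0]]
    - [[0,0,0.01],[0,0,0]]
    - [[0,0,0.01],[0,0,0]]
    - [[0,0,0.01],[0,0,0]]
    - [[0,0,0.01],[0,0,0]]
    - [[0,0,0.006],[0,0,0]]
    - [[0,0,0.002],[0,0,0]]

```text
t: 29.23
tcp_pos: [0.6307, 0.0143, 0.1614]
tool_rot: [-2.219, -2.22, 0.002]
contact_force: [-0.1, 0.0, -2.0]
gripper_width: 0.725
grasp_force: 66.7
```

Emit:
servo_tool:
  motion:
    - [[0,0,0],[0,0,0]]
    - [[0,0,0],[0,0,0]]
    - [[0,0,0.001],[0,0,0]]
    - [[0,0,0.001],[0,0,0]]
    - [[0,0,0.001],[0,0,0]]
    - [[0,0,0.001],[0,0,0]]
    - [[0,0,0],[0,0,0]]
    - [[0,0,0],[0,0,0]]

```text
t: 29.9
tcp_pos: [0.6314, 0.0142, 0.1593]
tool_rot: [-2.221, -2.222, 0.0]
contact_force: [-0.4, 0.8, -2.0]
gripper_width: 0.73
grasp_force: 66.6
```

Emit:
servo_tool:
  motion:
    - [[0,0,0.0005],[0,0,0]]
    - [[0,0,0.0005],[0,0,0]]
    - [[0,0,0.0005],[0,0,0]]
    - [[0,0,0.0005],[0,0,0]]
    - [[0,0,0],[0,0,0]]
    - [[0,0,0],[0,0,0]]
    - [[0,0,0],[0,0,0]]
    - [[0,0,0],[0,0,0]]

```text
t: 30.57
tcp_pos: [0.6315, 0.0142, 0.1574]
tool_rot: [2.221, 2.222, 0.0]
contact_force: [0.4, 0.8, -1.8]
gripper_width: 0.735
grasp_force: 66.7
```

Emit:
servo_tool:
  motion:
    - [[0,0,0.0005],[0,0,0]]
    - [[0,0,0.0005],[0,0,0]]
    - [[0,0,0.0005],[0,0,0]]
    - [[0,0,0.0005],[0,0,0]]
    - [[0,0,0],[0,0,0]]
    - [[0,0,0],[0,0,0]]
    - [[0,0,0],[0,0,0]]
    - [[0,0,0],[0,0,0]]

```text
t: 31.23
tcp_pos: [0.6317, 0.0142, 0.1557]
tool_rot: [2.221, 2.222, 0.001]
contact_force: [0.5, 0.5, 1.7]
gripper_width: 0.729
grasp_force: 67.0
```

Contact, and evenly centred. I release and rise.

Emit:
servo_tool:
  motion:
    - [[0,0,0.0005],[0,0,0]]
    - [[0,0,0],[0,0,0]]
    - [[0,0,0],[0,0,0]]
    - [[0,0,0],[0,0,0]]
    - [[0,0,0],[0,0,0]]
    - [[0,0,0],[0,0,0]]
    - [[0,0,0],[0,0,0]]
    - [[0,0,0],[0,0,0]]

```text
t: 31.9
tcp_pos: [0.6317, 0.0141, 0.1554]
tool_rot: [2.221, 2.222, 0.001]
contact_force: [-1.9, 1.2, 6.6]
gripper_width: 0.733
grasp_force: 67.4
```

Emit:
servo_tool:
  motion:
    - [[0,0,0],[0,0,0]]
    - [[0,0,0],[0,0,0]]
    - [[0,0,0],[0,0,0]]
    - [[0,0,0],[0,0,0]]
    - [[0,0,0],[0,0,0]]
    - [[0,0,0],[0,0,0]]
    - [[0,0,0],[0,0,0]]
    - [[0,0,0],[0,0,0]]
  fingers: 0

```text
t: 32.57
tcp_pos: [0.6314, 0.0142, 0.1549]
tool_rot: [2.221, 2.222, -0.0]
contact_force: [-0.5, 0.2, -0.6]
gripper_width: 1.0
grasp_force: 0.0
```

Emit:
servo_tool:
  motion:
    - [[0,0,-0.01],[0,0,0]]
    - [[0,0,-0.02],[0,0,0]]
    - [[0,0,-0.025],[0,0,0]]
    - [[0,0,-0.025],[0,0,0]]
    - [[0,0,-0.025],[0,0,0]]
    - [[0,0,-0.02],[0,0,0]]
    - [[0,-0.01,-0.01],[0,0,0]]
    - [[0,-0.03,0],[0,0,0]]

```text
t: 33.23
tcp_pos: [0.5944, 0.0136, 0.2947]
tool_rot: [2.216, 2.216, 0.009]
contact_force: [1.0, 0.2, 0.1]
gripper_width: 1.001
grasp_force: 0.0
```

Emit:
servo_tool:
  motion:
    - [[-0.025,-0.03,0],[0,0,0]]
    - [[-0.025,-0.03,0],[0,0,0]]
    - [[-0.025,-0.03,0],[0,0,0]]
    - [[-0.025,-0.03,0],[0,0,0]]
    - [[0,0,0],[0,0,0]]
    - [[0,0,0],[0,0,0]]
    - [[0,0,0],[0,0,0]]
    - [[0,0,0],[0,0,0]]

```text
t: 33.9
tcp_pos: [0.4723, -0.0855, 0.2906]
tool_rot: [2.219, 2.222, 0.001]
contact_force: [0.6, 0.6, -0.2]
gripper_width: 1.004
grasp_force: 0.0
```

Run:
```python
from station import robot
from h import *
s=robot.get_state();print(s["tcp_pos"],s["t"])
im=robot.get_image("scene");T=robot.get_image("top")
f=lambda a:cv2.resize(np.ascontiguousarray(a),(260,195),interpolation=cv2.INTER_CUBIC)
rows=[]
for I in (im,T):
    r=[]
    for p in ([.632,.014,.08],[.395,-.265,.05],[.549,.378,.04]):
        u,v=proj(I,p).astype(int); r.append(f(I["color"][v-45:v+45,u-60:u+60,::-1]))
    rows.append(np.hstack(r))
cv2.imwrite("pics/end.png",np.vstack(rows))
```

```text
[ 0.47228222 -0.08548572  0.29058652] 33.9
```

View pics/end.png

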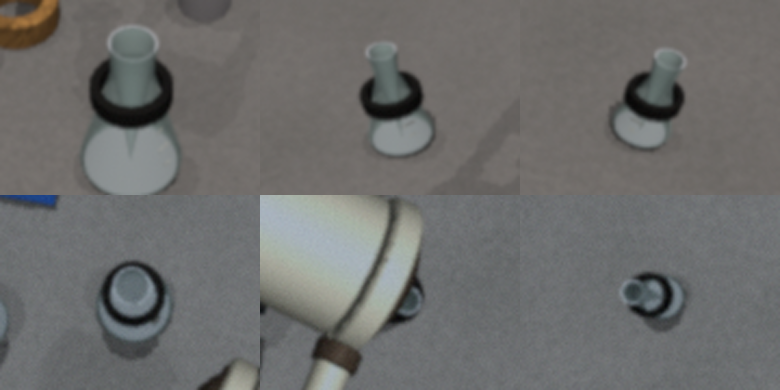

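All three rings sit level on the flasks of their own size, and the gripper is clear of everything.

```bash
python3 -c "
from station import robot
print(robot.finish_job())"
```

```text
the job is handed in; nothing more can be done
None
```

The job is handed in: each ring sits level on the flask of its size in the final pictures, and the flasks and bystanders were left where they stood. The judge returned no verdict. The medium ring took a second grasp, as the first slipped and pushed it about 22 mm along the bench.

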